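Sort the lab's tube clamps: seized to repair, free to stock

TASK

Squeeze the handles of each of the two blue-handled tube clamps to find out whether its hinge is free or seized. Lay the free one, squeezed fully shut, flat in the green stock tray and the seized one flat in the red repair tray; do not let either go in mid-air, and leave the bottle, the slide box and the dish where they are.

Things in the scene. Friction and masses are not known exactly. Their poses are not given: they have to be found in the camera images.
- clamp_1: V-shaped tube clamp lying flat: 2 arms joined at a dark pivot drum (22 mm across), each a steel link, then a blue handle 75 long, 10 thick, 18 mm tall, ending 120 mm from the pivot. Origin: pivot axis, underside. z up; x: from the pivot along the middle of the shut clamp. The -y arm is this body; the +y arm turns about z, so the V's middle is x turned by half the joint angle to +y. 130 g.
- clamp_2: The other clamp, same shape, size and axes; one of the two is free, one seized, look-alike. Squeeze and carry either from above, a finger outside each handle, 70 mm from the pivot along the V's middle (near the centre of mass): width there over the handles 34 mm shut, 55 to 60 mm as found. A seized one stops the fingers at that open width and is carried so.
- clamp_1_arm (a joint): Angle between the arms of clamp_1 (rad): 0 = fully shut, handles nearly parallel with a small gap; found at 0.30 to 0.38. No spring: if free it closes with about 0.5 N at the handles and stays as left; if seized no gripper moves it.
- clamp_2_arm (a joint): Angle between the arms of clamp_2 (rad): 0 = fully shut, handles nearly parallel with a small gap; found at 0.30 to 0.38. No spring: if free it closes with about 0.5 N at the handles and stays as left; if seized no gripper moves it.
- repair_tray: Red repair tray, fixed to the bench, 230 x 190 mm outside (x, y), 28 mm tall, walls and floor 4 mm thick. Origin: centre of its underside, x along the long side, z up. The seized clamp goes here.
- stock_tray: Green stock tray, fixed to the bench, 230 x 190 mm outside (x, y), 28 mm tall, walls and floor 4 mm thick. Origin: centre of its underside, x along the long side, z up. The free clamp goes here, shut.
- stain_bottle: Small amber bottle with a black cap, 44 mm across, 75 mm tall, origin at the centre of its underside. Bystander: leave it where it stands.
- slide_box: White slide box with a grey lid, 42 x 87 x 32 mm (x, y, z), origin at the centre of its underside. Bystander: leave it where it stands.
- specimen_dish: Clear round dish, 70 mm across, 15 mm tall, origin at the centre of its underside. Bystander: leave it where it stands.
Not all that is in view belongs to the job. What is shaped like the clamp_2 but brown is not meant. What is shaped like the clamp_1 but brown is not meant.

How it is judged:
By the outcome, as a careful person would: the job done as asked, in the order asked, and still so for the second after the job is handed in, with the robot touching nothing.
It also fails if it takes over 54 s, if anything falls off the work surface, if the arm or the gripper's body presses on something with over 40 N, if the wrist force passes 120 N, or if a joint passes its speed limit or range.

ROBOT

A 6-joint arm with a two-finger parallel gripper is mounted at the origin on the work surface. World frame = base frame: x ahead of the robot, y to its left, z up, the work surface at z = 0. Lengths are in m, angles in rad, forces in N, time in s.
With the tool pointing down it reaches from about 0.375 to 0.9 m from the base axis. Payload 3.1 kg.
Tool frame: the origin (TCP) lies on the mounting face of the last link; the fingertips stand 173 mm ahead of it and the grasp point (between the pads) lies 155 mm ahead of it (bot.tip_extent is the distance from the TCP to the fingertips, in m); z points along the fingers, x is the direction in which the jaws open and shut, and the axes are right-handed (so a half turn about z gives the same grasp; the last joint's range is limited). The gripper opens to 85 mm and grips with 20 to 120 N. Pads are 22 mm wide; open, the fingers measure 114 mm over their backs; the gripper's body (76 mm by 85 mm) begins 54 mm behind the grasp point. The pads swing forward as they close: fully open they stand 13 mm farther back than shut.
Start: joints at [-1.47, 0.527, 1.433, -0, 1.181, -0.178], TCP at [0.172, -0.601, 0.405] pointing down, gripper open.
Joint ranges: [-3.08, 3.08], [-0.75, 2.2], [0.22, 2.44], [-1.43, 4.57], [0, 2.65], [-2.85, 2.85]. Speed limits (rad/s): [2.79, 2.79, 3.14, 3.14, 3.14, 3.14].

INTERFACE

Orientations are given as a 3x3 rotation matrix whose columns are the frame's x, y, z axes.
In Python, from bench import bot gives the robot as it stands.
- The arm moves only by the tool servo_tool, never from a script. Its arguments are lists of equal length, an entry for each row: "slide": the shift along the tool's x, y, z in mm, a list of three; "spin": the turn about the tool's z in rad; "grip": the closure, from 0 (fully open) to 1 (shut). In form: {"slide": [[tx, ty, tz], ...], "spin": [spin, ...], "grip": [grip, ...]}. A call has 1 to 12 rows; each row is the pose to reach, as a shift and turn from the pose commanded when the call began, along the tool's axes at that moment; what a row does not reach only later rows make up. A row lasts 1/12 s, in which the tool goes at most 41.7 mm and 7.16 degrees, less where a joint would pass 70% of its speed; a pose out of reach is approached as far as the arm can. A call with a gripper value outside its range is refused whole. The fingers move at their own pace and stop on an object; the grip force is fixed at half the most. Time passes only in rows, so rows that repeat a pose let the fingers close. It gives the time, the measured TCP pose, the force and the opening at its end, in the units of the state.
- bot.get_state(): the state, without advancing time (a new reading comes with each control period).
- bot.camera(name): name is "side" or "top" or "wrist"; returns a dict with "color" (400x640x3 uint8, red, green, blue), "K" (3x3 intrinsics, pixels), "R" (3x3) and "t" (3): a world point X has camera coordinates R X + t; the wrist camera has in their place "hand_eye" (4x4, takes a point from camera to tool coordinates, whose origin is the TCP and whose axes are the tool frame's). Camera axes: x right, y down, z forward; pixel columns grow to the right and rows downward; lengths in m; the calibration is good to about 2 mm. The wrist camera is an equidistant fisheye: a pixel r from the principal point sees the ray r / f radians off the axis. A picture is of the moment at which its call begins: read the wrist's pose just before it. There is no depth.
- bot.finish_job(): hands the job in, once; it reports no verdict.
The state is a dict: "time": time; "joint_pos": joint angles; "qvel": joint speeds; "effort": joint torques, N m; "ee_pos": TCP position; "eef_rot": TCP orientation; "wrist_force": force on the tool from outside, world axes, zero at the start; "ft_torque": the same for the moment, N m; "gripper_width": finger opening in m.
Only numpy, scipy, OpenCV 4.12 (cv2) and the standard library are available. Lean on these libraries where they do the work, as an engineer would, in place of code of your own. Each camera call takes 0.05 s, during which the arm holds its last target. There are 200 camera calls.

## Working session

There is one attempt and no reset: what is moved stays moved. The work goes in short steps, Python scripts to look and compute and a tool call to move; the robot and the scene stay as the last step left them, time stands still between calls to the robot, and variables do not carry over. Pictures are saved under pics/ and viewed, about 8 in all and at most 12, crops included, and the job is handed in when it is done.

Besides the shell and the picture viewer there is one more tool, called after "Emit:" by a JSON object that holds its "fn" and its "kwargs". servo_tool: Moves the arm, as the interface text tells. Its arguments: {"type":"object","properties":{"slide":{"type":"array"},"spin":{"type":"array"},"grip":{"type":"array"}},"required":["slide","spin","grip"]}

```bash
mkdir -p pics; ls
python3 - <<'E'
from bench import bot
import cv2,numpy as np,pickle
s=bot.get_state();print(s['time'],s['ee_pos'],s['eef_rot'],s['gripper_width'])
a={n:bot.camera(n) for n in("top","side")}
pickle.dump(a,open('cams.pkl','wb'))
for n in a:
    cv2.imwrite(f'pics/{n}0.png',a[n]['color'][:,:,::-1]);print(n,a[n]['K'],a[n]['R'],a[n]['t'])
E
```

```text
pics
0.0 [ 0.17201401 -0.60049403  0.40375319] [[ 2.75229569e-01 -9.61378504e-01 -2.38147603e-04]
 [-9.61376207e-01 -2.75229439e-01  2.13186049e-03]
 [-2.11507008e-03 -3.57801603e-04 -9.99997699e-01]] 0.08516229737807132
top [[489.08286734   0.         314.71036891]
 [  0.         489.08286734 206.55264907]
 [  0.           0.           1.        ]] [[ 0.0051308  -0.99996057 -0.00724853]
 [-0.98964581 -0.00403785 -0.14347428]
 [ 0.14343935  0.00790961 -0.9896275 ]] [0.01616038 0.56346719 1.29824766]
side [[428.33600109   0.         316.23775449]
 [  0.         428.33600109 199.33393007]
 [  0.           0.           1.        ]] [[-0.99900555 -0.04261235 -0.01311871]
 [-0.00938254  0.48856648 -0.87247622]
 [ 0.04358762 -0.8714855  -0.48848044]] [0.55452279 0.03583011 1.08943317]
```

View pics/top0.png

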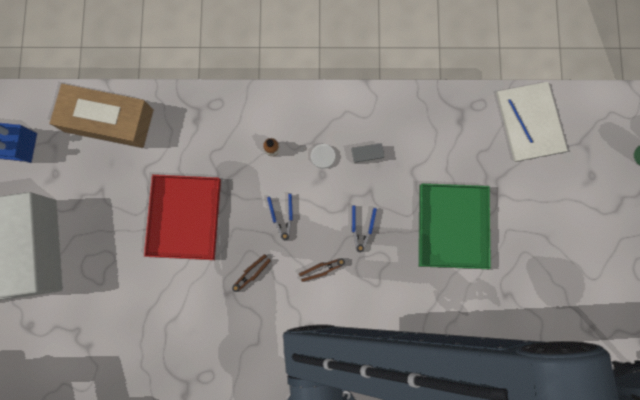

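View pics/side0.png

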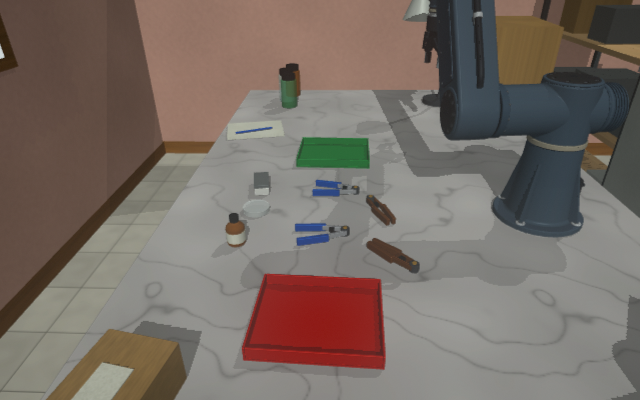

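The top view shows blue clamp A, with its pivot at about (285,236) and handles at (272,209) and (291,206). Blue clamp B has its pivot at about (361,247) and handles at (356,219) and (374,219).

Things that could be mistaken for them are the brown clamps at (253,272) and (322,270), the blue pen at (520,120) and the blue box at (15,142). I choose A and B because they have blue handles and a V shape. The red tray is at (183,217) and the green tray at (455,226).

```bash
cat > h.py <<'E'
import numpy as np,cv2
def ray(c,uv,z):
    u=np.array([uv[0],uv[1],1.]);d=c['R'].T@np.linalg.solve(c['K'],u);o=-c['R'].T@c['t']
    return o+d*(z-o[2])/d[2]
def blobs(im,kind,amin=30):
    h=cv2.cvtColor(im,cv2.COLOR_RGB2HSV)
    R={'blue':((105,110,60),(125,255,255)),'green':((55,110,40),(80,255,255)),'red':((0,170,80),(6,255,255))}[kind]
    m=cv2.inRange(h,*R)
    if kind=='red': m|=cv2.inRange(h,(174,170,80),(180,255,255))
    cs=[c for c in cv2.findContours(m,cv2.RETR_EXTERNAL,cv2.CHAIN_APPROX_NONE)[0] if cv2.contourArea(c)>amin]
    return m,cs
E
python3 - <<'E'
import pickle;from h import *
a=pickle.load(open('cams.pkl','rb'))
for n in a:
    c=a[n]
    for k in('blue','green','red'):
        m,cs=blobs(c['color'],k)
        for q in cs:
            r=cv2.minAreaRect(q);bp=cv2.boxPoints(r)
            z=.018 if k=='blue' else .028
            W=[ray(c,p,z)[:2] for p in bp]
            print(n,k,cv2.contourArea(q),np.round(r[0]),'ctr',np.round(ray(c,r[0],z)[:2],3),'sides',np.round([np.linalg.norm(W[0]-W[1]),np.linalg.norm(W[1]-W[2])],3),'corners',np.round(W,3).tolist() if cv2.contourArea(q)<3e4 else '')
# dark pivots
c=a['top']
cv2.imwrite('pics/crop1.png',cv2.resize(c['color'][180:300,225:395,::-1],None,fx=4.5,fy=4.5,interpolation=cv2.INTER_CUBIC))
for uv in [(285,236),(361,247)]: print(ray(c,uv,.02))
E
```

```text
top blue 46.5 [372. 221.] ctr [ 0.527 -0.14 ] sides [0.069 0.008] corners [[0.495, -0.129], [0.562, -0.144], [0.56, -0.152], [0.493, -0.136]]
top blue 39.5 [271. 209.] ctr [0.559 0.14 ] sides [0.007 0.07 ] corners [[0.592, 0.153], [0.594, 0.146], [0.526, 0.126], [0.524, 0.133]]
top blue 42.0 [290. 206.] ctr [0.567 0.088] sides [0.006 0.07 ] corners [[0.602, 0.091], [0.602, 0.085], [0.532, 0.085], [0.531, 0.09]]
top blue 974.5 [ 16. 142.] ctr [0.749 0.872] sides [0.101 0.106] corners [[0.705, 0.925], [0.806, 0.923], [0.793, 0.818], [0.692, 0.821]]
top green 5457.5 [454. 226.] ctr [ 0.513 -0.365] sides [0.191 0.226] corners [[0.627, -0.273], [0.628, -0.464], [0.402, -0.454], [0.401, -0.267]]
top red 5224.0 [182. 217.] ctr [0.535 0.384] sides [0.227 0.191] corners [[0.43, 0.481], [0.657, 0.475], [0.642, 0.285], [0.416, 0.295]]
side blue 204.5 [312. 239.] ctr [0.557 0.155] sides [0.074 0.03 ] corners [[0.594, 0.149], [0.523, 0.13], [0.52, 0.16], [0.59, 0.178]]
side blue 160.0 [310. 227.] ctr [0.565 0.104] sides [0.072 0.026] corners [[0.602, 0.091], [0.53, 0.09], [0.529, 0.116], [0.6, 0.118]]
side blue 133.5 [326. 192.] ctr [ 0.533 -0.072] sides [0.069 0.034] corners [[0.568, -0.089], [0.499, -0.09], [0.499, -0.055], [0.566, -0.054]]
side blue 109.0 [328. 184.] ctr [ 0.528 -0.122] sides [0.039 0.071] corners [[0.562, -0.111], [0.562, -0.15], [0.493, -0.132], [0.495, -0.094]]
side green 1924.5 [333. 152.] ctr [ 0.516 -0.325] sides [0.245 0.248] corners [[0.622, -0.215], [0.641, -0.46], [0.393, -0.451], [0.409, -0.21]]
side red 10566.0 [315. 319.] ctr [0.539 0.412] sides [0.22  0.282] corners [[0.651, 0.5], [0.682, 0.282], [0.4, 0.303], [0.431, 0.51]]
[0.48400084 0.10043073 0.02      ]
[ 0.45469337 -0.1087478   0.02      ]
```

View pics/crop1.png

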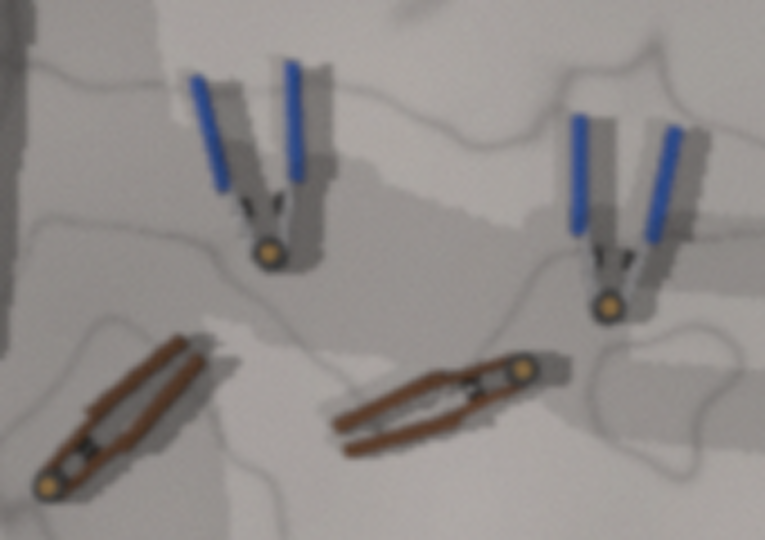

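The crop confirms two blue V clamps opening toward +x, with pivots at crop (268,253) and (608,306). The brown ones are separate. Clamp A's grasp point works out at about (0.553, 0.1115) with yaw +0.155. Clamp B's is about (0.522, -0.114) with yaw -0.11. The tray sizes match the ones given. I'm moving above B first.

Emit:
{"fn": "servo_tool", "kwargs": {"slide": [[-371, -470, 80], [-371, -470, 80], [-371, -470, 80], [-371, -470, 80], [-371, -470, 80], [-371, -470, 80], [-371, -470, 80], [-371, -470, 80], [-371, -470, 80], [-371, -470, 80], [-371, -470, 80], [-371, -470, 80]], "spin": [0.389, 0.389, 0.389, 0.389, 0.389, 0.389, 0.389, 0.389, 0.389, 0.389, 0.389, 0.389], "grip": [0, 0, 0, 0, 0, 0, 0, 0, 0, 0, 0, 0]}}

```text
time: 1.1
ee_pos: [0.4622, -0.1967, 0.3381]
eef_rot: [[-0.11, -0.994, -0.0], [-0.994, 0.11, 0.0], [-0.0, 0.0, -1.0]]
wrist_force: [0.5, -0.6, 0.3]
gripper_width: 0.0855
```

```bash
cat > go.py <<'E'
import sys,numpy as np;from bench import bot
# usage: go.py x y z clampyaw -> shift in tool axes (mm), spin
def go(x,y,z,th):
    s=bot.get_state();R=s['eef_rot'];yaw=np.arctan2(R[1,0],R[0,0])
    sp=-((th-np.pi/2-yaw+np.pi/2)%np.pi-np.pi/2)
    print('t',round(s['time'],2),'pos',np.round(s['ee_pos'],4),'clampyaw',round(yaw+np.pi/2,3),'w',round(s['gripper_width'],4),'F',np.round(s['wrist_force'],1),'tip',bot.tip_extent)
    print('slide',np.round(R.T@(np.array([x,y,z])-s['ee_pos'])*1000,1),'spin',round(sp,3))
if __name__=='__main__': go(*map(float,sys.argv[1:]))
E
python3 go.py 0.522 -0.114 0.3 -0.11
```

```text
t 1.1 pos [ 0.4622 -0.1967  0.3381] clampyaw -0.11 w 0.0855 F [ 0.5 -0.6  0.3] tip 0.1734
slide [-88.8 -50.3  38.1] spin -0.0
```

Emit:
{"fn": "servo_tool", "kwargs": {"slide": [[-40, -23, 20], [-80, -45, 38], [-80, -45, 38], [-80, -45, 38], [-80, -45, 38]], "spin": [0, 0, 0, 0, 0], "grip": [0, 0, 0, 0, 0]}}

```text
time: 1.52
ee_pos: [0.5151, -0.1232, 0.2998]
eef_rot: [[-0.107, -0.994, -0.002], [-0.994, 0.107, 0.0], [-0.0, 0.002, -1.0]]
wrist_force: [-0.5, -1.0, 0.4]
gripper_width: 0.0859
```

Run:
```python
from go import go;from h import *;from bench import bot
import pickle
go(.522,-.114,.177,-.11)
s=bot.get_state();c=bot.camera('wrist');pickle.dump((s,c),open('w1.pkl','wb'))
K=c['K'];H=c['hand_eye'];f=K[0,0];pp=K[:2,2]
def wray(uv,z):
    d=np.array(uv,float)-pp;r=np.hypot(*d);a=r/f
    v=np.array([np.sin(a)*d[0]/r,np.sin(a)*d[1]/r,np.cos(a)])
    T=np.eye(4);T[:3,:3]=s['eef_rot'];T[:3,3]=s['ee_pos'];M=T@H
    w=M[:3,:3]@v;o=M[:3,3];return (o+w*(z-o[2])/w[2])
m,cs=blobs(c['color'],'blue',60)
for q in cs:
    P=np.array([wray(p[0],.018)[:2] for p in q],np.float32)
    r=cv2.minAreaRect(P);print(cv2.contourArea(q),np.round(q.mean(0)),np.round(r[0],4),np.round(r[1],4),'corners',np.round(cv2.boxPoints(r),3).tolist())
cv2.imwrite('pics/w1.png',c['color'][:,:,::-1])
```

```text
t 1.52 pos [ 0.5151 -0.1232  0.2998] clampyaw -0.108 w 0.0859 F [-0.5 -1.   0.4] tip 0.1734
slide [ -9.8  -6.1 122.8] spin 0.002
761.5 [[ 72. 180.]] [0.5615 0.1341] [0.0729 0.0235] corners [[0.5230000019073486, 0.13600000739097595], [0.5289999842643738, 0.11400000005960464], [0.6000000238418579, 0.13199999928474426], [0.593999981880188, 0.1550000011920929]]
929.0 [[334. 175.]] [ 0.5299 -0.1388] [0.0102 0.0742] corners [[0.49300000071525574, -0.13600000739097595], [0.5649999976158142, -0.15199999511241913], [0.5669999718666077, -0.1420000046491623], [0.4950000047683716, -0.12600000202655792]]
974.0 [[273. 174.]] [ 0.5356 -0.0883] [0.011  0.0744] corners [[0.49799999594688416, -0.09300000220537186], [0.5730000138282776, -0.09399999678134918], [0.5730000138282776, -0.08299999684095383], [0.49799999594688416, -0.0820000022649765]]
974.0 [[103. 165.]] [0.5676 0.0834] [0.0735 0.0206] corners [[0.5299999713897705, 0.09200000017881393], [0.531000018119812, 0.07199999690055847], [0.6050000190734863, 0.07500000298023224], [0.6039999723434448, 0.0949999988079071]]
```

View pics/w1.png

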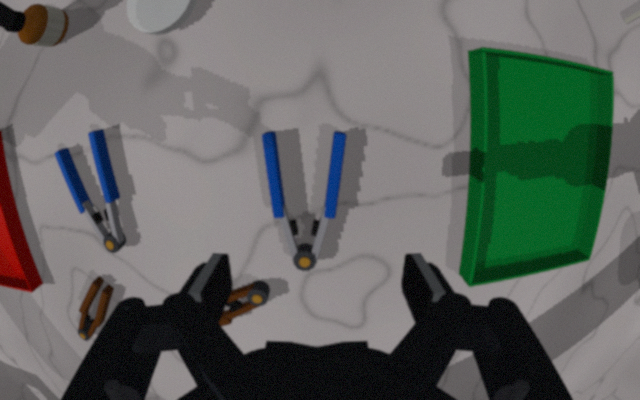

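The wrist view shows clamp B with its pivot at about (304,261) and handles at (273,174) and (334,175). Each handle measures 10 × 74 mm, as it should. The refined grasp for B is (0.522, -0.1125) with yaw -0.11.

Emit:
{"fn": "servo_tool", "kwargs": {"slide": [[-11, -6, 30], [-11, -6, 70], [-11, -6, 105], [-11, -6, 123], [-11, -6, 123], [-11, -6, 123]], "spin": [0, 0, 0, 0, 0, 0], "grip": [0, 0, 0, 0, 0, 0]}}

```text
time: 2.07
ee_pos: [0.5217, -0.1152, 0.1773]
eef_rot: [[-0.112, -0.994, -0.001], [-0.994, 0.112, 0.0], [-0.0, 0.001, -1.0]]
wrist_force: [-0.8, -0.3, 0.1]
gripper_width: 0.0855
```

Emit:
{"fn": "servo_tool", "kwargs": {"slide": [[0, 0, 0], [0, 0, 0], [0, 0, 0], [0, 0, 0], [0, 0, 0], [0, 0, 0], [0, 0, 0], [0, 0, 0]], "spin": [0, 0, 0, 0, 0, 0, 0, 0], "grip": [0.2, 0.3, 0.4, 0.5, 0.6, 0.7, 0.7, 0.7]}}

```text
time: 2.73
ee_pos: [0.5228, -0.114, 0.1793]
eef_rot: [[-0.109, -0.994, 0.003], [-0.994, 0.109, -0.002], [0.001, -0.003, -1.0]]
wrist_force: [-1.0, 0.2, 11.5]
gripper_width: 0.031
```

```bash
cat > look.py <<'E'
import sys;from bench import bot;import cv2;from go import go
go(.522,-.114,.177,-.11)
a=[bot.camera(n)['color'] for n in('wrist','side')]
x=cv2.resize(a[0][100:300,180:460],(560,400));s=a[1]
cx,cy=int(sys.argv[2]),int(sys.argv[3])
y=cv2.resize(s[cy-60:cy+60,cx-50:cx+50],(240,288),interpolation=cv2.INTER_CUBIC)
import numpy as np
o=np.zeros((400,800,3),np.uint8);o[:,:560]=x;o[:288,560:]=y
cv2.imwrite('pics/'+sys.argv[1],o[:,:,::-1])
E
python3 look.py g1.png 325 185
```

```text
t 2.73 pos [ 0.5228 -0.114   0.1793] clampyaw -0.11 w 0.031 F [-1.   0.2 11.5] tip 0.1734
slide [0.1 0.8 2.3] spin 0.0
```

View pics/g1.png

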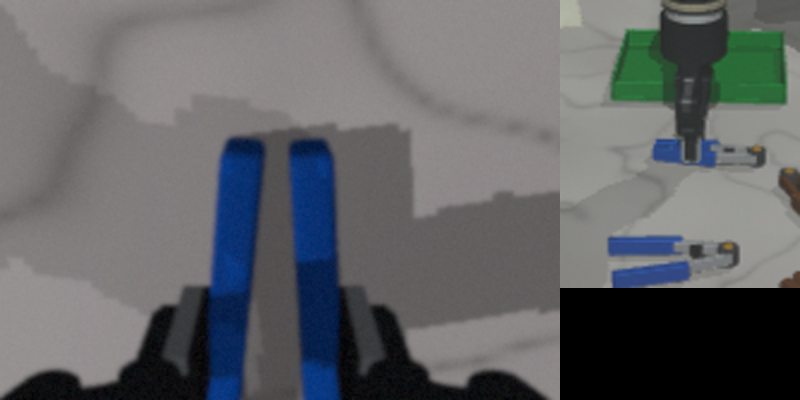

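The fingers squeezed B from open down to a 31 mm reading, with the handles nearly parallel between the pads, so B is free. I'll press it fully shut, release it, and squeeze A before laying anything.

Emit:
{"fn": "servo_tool", "kwargs": {"slide": [[0, 0, -2], [0, 0, -2], [0, 0, -2], [0, 0, -2], [0, 0, -2], [0, 0, -2]], "spin": [0, 0, 0, 0, 0, 0], "grip": [0.8, 0.9, 1, 1, 1, 1]}}

```text
time: 3.33
ee_pos: [0.5221, -0.1136, 0.1794]
eef_rot: [[-0.11, -0.994, -0.001], [-0.994, 0.11, 0.0], [-0.0, 0.001, -1.0]]
wrist_force: [0.1, 0.6, 1.1]
gripper_width: 0.0311
```

Emit:
{"fn": "servo_tool", "kwargs": {"slide": [[0, 0, 0], [0, 0, 0], [0, 0, 0], [0, 0, 0], [0, 0, 0], [0, 0, 0], [0, 0, -20], [0, 0, -60], [0, 0, -100], [0, 0, -100]], "spin": [0, 0, 0, 0, 0, 0, 0, 0, 0, 0], "grip": [0.5, 0.2, 0, 0, 0, 0, 0, 0, 0, 0]}}

```text
time: 4.17
ee_pos: [0.5244, -0.1145, 0.2857]
eef_rot: [[-0.11, -0.994, 0.012], [-0.994, 0.11, -0.005], [0.004, -0.012, -1.0]]
wrist_force: [1.3, -1.4, -0.6]
gripper_width: 0.0852
```

```bash
cat > meas.py <<'E'
import sys;from go import go;from h import *;from bench import bot
s=bot.get_state();c=bot.camera('wrist')
zt=float(sys.argv[2]) if len(sys.argv)>2 else .018
K=c['K'];H=c['hand_eye'];f=K[0,0];pp=K[:2,2]
T=np.eye(4);T[:3,:3]=s['eef_rot'];T[:3,3]=s['ee_pos'];M=T@H
def wray(uv,z):
    d=np.array(uv,float)-pp;r=np.hypot(*d);a=r/f
    w=M[:3,:3]@np.array([np.sin(a)*d[0]/r,np.sin(a)*d[1]/r,np.cos(a)])
    return M[:3,3]+w*(z-M[2,3])/w[2]
for q in blobs(c['color'],'blue',60)[1]:
    P=np.array([wray(p[0],zt)[:2] for p in q],np.float32);r=cv2.minAreaRect(P);b=cv2.boxPoints(r)
    e=[b[1]-b[0],b[2]-b[1]];d=max(e,key=np.linalg.norm);d=d*np.sign(d[0])
    print(np.round(q.mean(0))[0],'ctr',np.round(r[0],4),'size',np.round(r[1],4),'yaw',round(float(np.arctan2(d[1],d[0])),3))
cv2.imwrite('pics/'+sys.argv[1],c['color'][:,:,::-1])
E
python3 meas.py m1.png; python3 go.py 0.553 .1115 .28 .155
```

```text
[ 71. 195.] ctr [0.5616 0.1339] size [0.0725 0.0239] yaw 0.255
[328. 194.] ctr [ 0.5301 -0.1247] size [0.0099 0.0754] yaw -0.052
[301. 194.] ctr [ 0.5331 -0.1034] size [0.0095 0.0753] yaw -0.211
[103. 181.] ctr [0.5677 0.0834] size [0.0735 0.0213] yaw 0.032
t 4.22 pos [ 0.5236 -0.1143  0.2833] clampyaw -0.11 w 0.0856 F [-0.6  0.8 -0.8] tip 0.1734
slide [-227.6   -4.4    2.7] spin -0.265
```

B is shut: the relative handle angle changed by about 0.37 rad. Now above A.

Emit:
{"fn": "servo_tool", "kwargs": {"slide": [[-40, -5, 0], [-80, -5, 0], [-120, -5, 0], [-160, -5, 0], [-200, -5, 0], [-228, -5, 0], [-228, -5, 0], [-228, -5, 0]], "spin": [-0.1, -0.2, -0.26, -0.26, -0.26, -0.26, -0.26, -0.26], "grip": [0, 0, 0, 0, 0, 0, 0, 0]}}

```text
time: 4.88
ee_pos: [0.5516, 0.1139, 0.2782]
eef_rot: [[0.153, -0.988, -0.002], [-0.988, -0.153, -0.0], [-0.0, 0.002, -1.0]]
wrist_force: [-0.0, -0.9, 0.3]
gripper_width: 0.0852
```

```bash
python3 meas.py m2.png; python3 go.py 0.555 .1125 .179 .15
```

```text
[530. 244.] ctr [ 0.5324 -0.1056] size [0.0494 0.0746] yaw -0.127
[351. 185.] ctr [0.5682 0.0909] size [0.0747 0.0107] yaw 0.043
[284. 185.] ctr [0.5605 0.1413] size [0.0747 0.0107] yaw 0.256
t 4.93 pos [0.5517 0.1126 0.2784] clampyaw 0.151 w 0.0856 F [ 0.2 -0.6 -0.3] tip 0.1734
slide [ 0.6 -3.5 99.4] spin 0.001
```

Emit:
{"fn": "servo_tool", "kwargs": {"slide": [[-1.5, -2, 35], [-1.5, -2, 70], [-1.5, -2, 100], [-1.5, -2, 100], [-1.5, -2, 100]], "spin": [0, 0, 0, 0, 0], "grip": [0, 0, 0, 0, 0]}}

```text
time: 5.35
ee_pos: [0.5532, 0.1125, 0.1778]
eef_rot: [[0.147, -0.989, -0.005], [-0.989, -0.147, -0.0], [-0.001, 0.005, -1.0]]
wrist_force: [0.0, -0.4, -0.0]
gripper_width: 0.0854
```

Emit:
{"fn": "servo_tool", "kwargs": {"slide": [[0, 0, 0], [0, 0, 0], [0, 0, 0], [0, 0, 0], [0, 0, 0], [0, 0, 0], [0, 0, 0], [0, 0, 0], [0, 0, 0]], "spin": [0, 0, 0, 0, 0, 0, 0, 0, 0], "grip": [0.2, 0.3, 0.4, 0.5, 0.6, 0.7, 0.8, 0.8, 0.8]}}

```text
time: 6.1
ee_pos: [0.5548, 0.1137, 0.1827]
eef_rot: [[0.149, -0.989, 0.005], [-0.989, -0.149, -0.001], [0.001, -0.005, -1.0]]
wrist_force: [-1.3, -1.9, 6.9]
gripper_width: 0.0581
```

A stopped the fingers at 58 mm, so A is seized. I'll release it and carry B (free) to the green tray first.

Emit:
{"fn": "servo_tool", "kwargs": {"slide": [[0, 0, 0], [0, 0, 0], [0, 0, 0], [0, 0, 0], [0, 0, -20], [0, 0, -60], [0, 0, -100], [0, 0, -100]], "spin": [0, 0, 0, 0, 0, 0, 0, 0], "grip": [0.3, 0, 0, 0, 0, 0, 0, 0]}}

```text
time: 6.77
ee_pos: [0.5565, 0.1145, 0.286]
eef_rot: [[0.15, -0.989, 0.013], [-0.989, -0.15, 0.0], [0.002, -0.013, -1.0]]
wrist_force: [0.7, -0.3, 0.5]
gripper_width: 0.0852
```

```bash
python3 meas.py m3.png; python3 go.py 0.521 -.1126 .28 -.13
```

```text
[524. 249.] ctr [ 0.5322 -0.1067] size [0.0487 0.0747] yaw -0.158
[348. 193.] ctr [0.5681 0.091 ] size [0.0749 0.0108] yaw 0.041
[284. 193.] ctr [0.5608 0.1415] size [0.0747 0.0106] yaw 0.254
t 6.82 pos [0.5556 0.1143 0.2835] clampyaw 0.15 w 0.0856 F [-0.   0.1 -0.3] tip 0.1734
slide [219.2  68.2   3.1] spin 0.28
```

Emit:
{"fn": "servo_tool", "kwargs": {"slide": [[37, 12, 0], [75, 24, 0], [112, 36, 0], [150, 48, 0], [187, 58, 0], [219, 66, 0], [219, 66, 0], [219, 66, 0]], "spin": [0.1, 0.2, 0.28, 0.28, 0.28, 0.28, 0.28, 0.28], "grip": [0, 0, 0, 0, 0, 0, 0, 0]}}

```text
time: 7.48
ee_pos: [0.521, -0.114, 0.2785]
eef_rot: [[-0.134, -0.991, -0.002], [-0.991, 0.134, 0.001], [-0.001, 0.002, -1.0]]
wrist_force: [-0.5, 0.8, -0.8]
gripper_width: 0.0855
```

```bash
python3 go.py 0.521 -.1126 .179 -.13
```

```text
t 7.48 pos [ 0.521  -0.114   0.2785] clampyaw -0.134 w 0.0855 F [-0.5  0.8 -0.8] tip 0.1734
slide [-1.3 -0.  99.5] spin -0.004
```

Emit:
{"fn": "servo_tool", "kwargs": {"slide": [[-1, 0, 35], [-1, 0, 70], [-1, 0, 100], [-1, 0, 100], [-1, 0, 100], [-1, 0, 100], [-1, 0, 100], [-1, 0, 100], [-1, 0, 100], [-1, 0, 100], [-1, 0, 100], [-1, 0, 100]], "spin": [0, 0, 0, 0, 0, 0, 0, 0, 0, 0, 0, 0], "grip": [0, 0, 0, 0.2, 0.4, 0.6, 0.8, 0.9, 1, 1, 1, 1]}}

```text
time: 8.48
ee_pos: [0.5223, -0.1113, 0.1819]
eef_rot: [[-0.13, -0.992, 0.004], [-0.992, 0.13, -0.001], [0.001, -0.004, -1.0]]
wrist_force: [-0.7, 2.4, 7.2]
gripper_width: 0.031
```

Emit:
{"fn": "servo_tool", "kwargs": {"slide": [[0, 0, 0], [0, 0, 0], [0, 0, -10], [0, 0, -25], [0, 0, -45], [0, 0, -65], [0, 0, -80], [0, 0, -80], [0, 0, -80]], "spin": [0, 0, 0, 0, 0, 0, 0, 0, 0], "grip": [1, 1, 1, 1, 1, 1, 1, 1, 1]}}

```text
time: 9.23
ee_pos: [0.5217, -0.1113, 0.261]
eef_rot: [[-0.13, -0.992, 0.003], [-0.992, 0.13, -0.001], [0.001, -0.003, -1.0]]
wrist_force: [-0.6, 0.5, -0.7]
gripper_width: 0.0309
```

```bash
python3 look.py g2.png 325 180; python3 go.py 0.524 -.365 .26 0
```

```text
t 9.23 pos [ 0.5217 -0.1113  0.261 ] clampyaw -0.13 w 0.0309 F [-0.6  0.5 -0.7] tip 0.1734
slide [ 2.5 -0.4 84. ] spin -0.02
t 9.33 pos [ 0.5211 -0.1111  0.2593] clampyaw -0.13 w 0.031 F [ 0.  -0.  -2.3] tip 0.1734
slide [251.4 -35.8  -0.8] spin -0.13
```

View pics/g2.png

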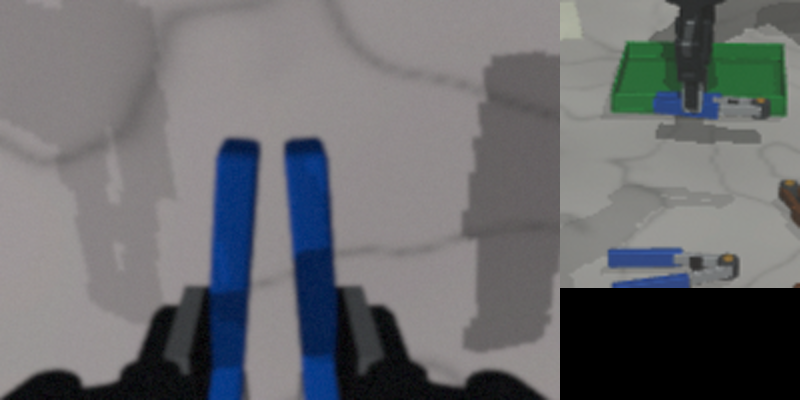

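B is lifted, shut, level and held centrally. Carrying it to the green tray.

Emit:
{"fn": "servo_tool", "kwargs": {"slide": [[20, -4, 0], [55, -10, 0], [95, -16, 0], [135, -22, 0], [175, -30, 0], [210, -35, 0], [235, -38, 0], [251, -38, 0], [251, -38, 0], [251, -38, 0], [251, -38, 0]], "spin": [-0.03, -0.06, -0.1, -0.13, -0.13, -0.13, -0.13, -0.13, -0.13, -0.13, -0.13], "grip": [1, 1, 1, 1, 1, 1, 1, 1, 1, 1, 1]}}

```text
time: 10.25
ee_pos: [0.5262, -0.3633, 0.2584]
eef_rot: [[0.0, -1.0, -0.003], [-1.0, -0.0, 0.003], [-0.003, 0.003, -1.0]]
wrist_force: [-1.0, 1.1, -1.4]
gripper_width: 0.031
```

```bash
python3 go.py 0.527 -.365 .187 0; python3 look.py g3.png 335 150
```

```text
t 10.25 pos [ 0.5262 -0.3633  0.2584] clampyaw 0.0 w 0.031 F [-1.   1.1 -1.4] tip 0.1734
slide [ 1.9 -1.  71.4] spin 0.0
t 10.25 pos [ 0.5262 -0.3633  0.2584] clampyaw 0.0 w 0.031 F [-1.   1.1 -1.4] tip 0.1734
slide [-249.     3.9   82.3] spin 0.11
```

View pics/g3.png

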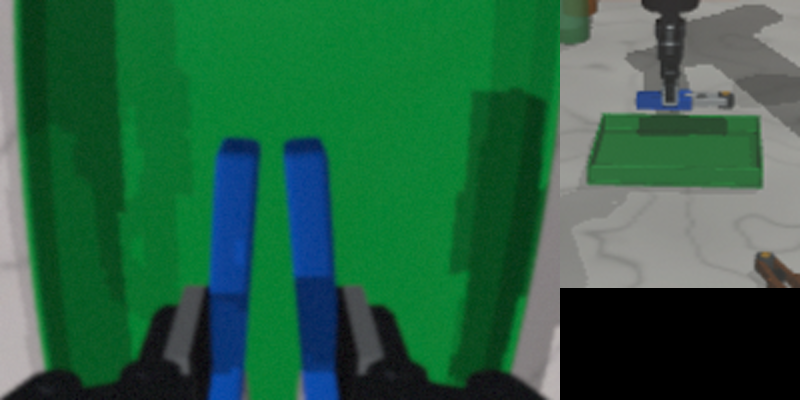

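Clamp B hangs shut over the tray, centred between the walls. Now lowering to contact.

Emit:
{"fn": "servo_tool", "kwargs": {"slide": [[2, 0, 20], [2, 0, 40], [2, 0, 58], [2, 0, 64], [2, 0, 68], [2, 0, 70], [2, 0, 70]], "spin": [0, 0, 0, 0, 0, 0, 0], "grip": [1, 1, 1, 1, 1, 1, 1]}}

```text
time: 10.93
ee_pos: [0.527, -0.3668, 0.1899]
eef_rot: [[0.001, -1.0, 0.0], [-1.0, -0.001, -0.0], [0.0, -0.0, -1.0]]
wrist_force: [0.0, -0.7, -0.1]
gripper_width: 0.0311
```

Emit:
{"fn": "servo_tool", "kwargs": {"slide": [[0, 0, 1], [0, 0, 2], [0, 0, 3], [0, 0, 3]], "spin": [0, 0, 0, 0], "grip": [1, 1, 1, 1]}}

```text
time: 11.27
ee_pos: [0.5267, -0.3672, 0.1869]
eef_rot: [[-0.0, -1.0, 0.0], [-1.0, 0.0, -0.0], [0.0, -0.0, -1.0]]
wrist_force: [0.0, 0.6, -1.3]
gripper_width: 0.0305
```

Still no load, so I'm going further down.

Emit:
{"fn": "servo_tool", "kwargs": {"slide": [[0, 0, 1], [0, 0, 2], [0, 0, 2], [0, 0, 2]], "spin": [0, 0, 0, 0], "grip": [1, 1, 1, 1]}}

```text
time: 11.6
ee_pos: [0.5267, -0.3673, 0.186]
eef_rot: [[-0.0, -1.0, 0.001], [-1.0, 0.0, -0.001], [0.001, -0.001, -1.0]]
wrist_force: [-1.7, 1.4, 6.4]
gripper_width: 0.0309
```

```bash
python3 go.py 0.527 -.365 .187 0
```

```text
t 11.6 pos [ 0.5267 -0.3673  0.186 ] clampyaw -0.0 w 0.0309 F [-1.7  1.4  6.4] tip 0.1734
slide [-2.3 -0.3 -1. ] spin -0.0
```

Contact at 6.4 N with TCP z = 0.186, as predicted. Releasing and lifting.

Emit:
{"fn": "servo_tool", "kwargs": {"slide": [[0, 0, 0], [0, 0, 0], [0, 0, 0], [0, 0, 0], [0, 0, 0], [0, 0, 0], [0, 0, -10], [0, 0, -40], [0, 0, -80], [0, 0, -100], [0, 0, -100], [0, 0, -100]], "spin": [0, 0, 0, 0, 0, 0, 0, 0, 0, 0, 0, 0], "grip": [0.6, 0.5, 0.3, 0, 0, 0, 0, 0, 0, 0, 0, 0]}}

```text
time: 12.6
ee_pos: [0.527, -0.3674, 0.2869]
eef_rot: [[-0.0, -1.0, 0.003], [-1.0, 0.0, -0.003], [0.003, -0.003, -1.0]]
wrist_force: [0.6, 0.4, -0.6]
gripper_width: 0.0856
```

```bash
python3 meas.py m4.png .022; python3 go.py 0.5535 .1145 .284 .15
```

```text
[329. 190.] ctr [ 0.536  -0.3769] size [0.075  0.0096] yaw 0.081
[302. 190.] ctr [ 0.536  -0.3556] size [0.0091 0.0747] yaw -0.073
t 12.65 pos [ 0.5265 -0.3669  0.2852] clampyaw -0.0 w 0.0855 F [-0.3  1.1  0.2] tip 0.1734
slide [-481.4  -26.9    1. ] spin -0.15
```

View pics/m4.png

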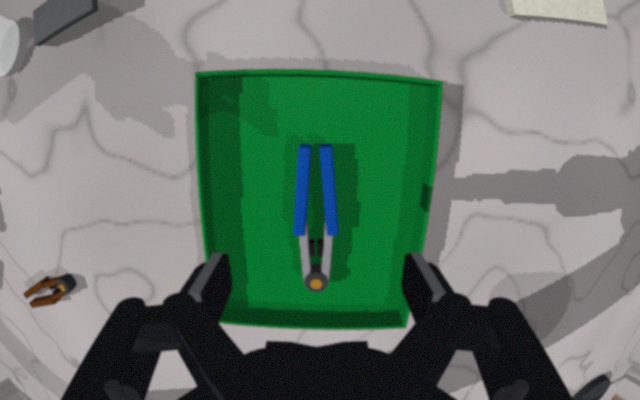

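B lies flat and shut in the middle of the green tray, with its pivot at about (316,281). Now to A.

Emit:
{"fn": "servo_tool", "kwargs": {"slide": [[-40, -2, 0], [-80, -4, 0], [-120, -6, 0], [-160, -8, 0], [-200, -10, 0], [-240, -13, 0], [-280, -15, 0], [-320, -18, 0], [-360, -20, 0], [-400, -22, 0], [-440, -25, 0], [-481, -27, 0]], "spin": [-0.05, -0.1, -0.15, -0.15, -0.15, -0.15, -0.15, -0.15, -0.15, -0.15, -0.15, -0.15], "grip": [0, 0, 0, 0, 0, 0, 0, 0, 0, 0, 0, 0]}}

```text
time: 13.65
ee_pos: [0.5529, 0.1157, 0.2829]
eef_rot: [[0.149, -0.989, -0.004], [-0.989, -0.149, -0.0], [-0.0, 0.004, -1.0]]
wrist_force: [0.9, -0.4, 0.3]
gripper_width: 0.0855
```

Emit:
{"fn": "servo_tool", "kwargs": {"slide": [[0, 0, 0], [0, 0, 0], [0, 0, 0]], "spin": [0, 0, 0], "grip": [0, 0, 0]}}

```text
time: 13.9
ee_pos: [0.5532, 0.1139, 0.2833]
eef_rot: [[0.15, -0.989, -0.003], [-0.989, -0.15, -0.0], [0.0, 0.003, -1.0]]
wrist_force: [-0.1, -0.2, 0.3]
gripper_width: 0.0853
```

```bash
python3 go.py 0.5535 .1145 .179 .15; python3 meas.py m5.png
```

```text
t 13.9 pos [0.5532 0.1139 0.2833] clampyaw 0.151 w 0.0853 F [-0.1 -0.2  0.3] tip 0.1734
slide [ -0.5  -0.7 104.3] spin 0.001
[633. 266.] ctr [ 0.5233 -0.3677] size [0.0416 0.0557] yaw -0.056
[349. 185.] ctr [0.5683 0.091 ] size [0.0746 0.0109] yaw 0.042
[284. 185.] ctr [0.5608 0.1415] size [0.0748 0.0106] yaw 0.254
```

With the fingers at 58 mm the tips sit farther back, so I'm going lower this time (TCP z ≈ 0.170) for a fuller grip.

Emit:
{"fn": "servo_tool", "kwargs": {"slide": [[-0.5, 0, 35], [-0.5, 0, 70], [-0.5, 0, 100], [-0.5, 0, 113], [-0.5, 0, 113], [-0.5, 0, 113]], "spin": [0, 0, 0, 0, 0, 0], "grip": [0, 0, 0, 0, 0, 0]}}

```text
time: 14.45
ee_pos: [0.5538, 0.1132, 0.1712]
eef_rot: [[0.147, -0.989, -0.001], [-0.989, -0.147, -0.0], [-0.0, 0.001, -1.0]]
wrist_force: [0.3, -0.2, 0.3]
gripper_width: 0.0855
```

Emit:
{"fn": "servo_tool", "kwargs": {"slide": [[0, 0, 0], [0, 0, 0], [0, 0, 0], [0, 0, 0], [0, 0, 0], [0, 0, 0], [0, 0, 0], [0, 0, 0]], "spin": [0, 0, 0, 0, 0, 0, 0, 0], "grip": [0.15, 0.25, 0.35, 0.5, 0.6, 0.6, 0.6, 0.6]}}

```text
time: 15.12
ee_pos: [0.5545, 0.1142, 0.1742]
eef_rot: [[0.15, -0.989, 0.004], [-0.989, -0.15, -0.0], [0.001, -0.004, -1.0]]
wrist_force: [-1.0, -1.6, 6.4]
gripper_width: 0.0597
```

Emit:
{"fn": "servo_tool", "kwargs": {"slide": [[0, 0, 0], [0, 0, -8], [0, 0, -20], [0, 0, -40], [0, 0, -60], [0, 0, -80], [0, 0, -80], [0, 0, -80]], "spin": [0, 0, 0, 0, 0, 0, 0, 0], "grip": [0.6, 0.6, 0.6, 0.6, 0.6, 0.6, 0.6, 0.6]}}

```text
time: 15.78
ee_pos: [0.5541, 0.1146, 0.2537]
eef_rot: [[0.15, -0.989, 0.004], [-0.989, -0.15, 0.0], [0.001, -0.004, -1.0]]
wrist_force: [-0.8, -0.2, -1.2]
gripper_width: 0.0597
```

```bash
python3 look.py g4.png 325 235; python3 go.py 0.551 .384 .252 0.05
```

```text
t 15.78 pos [0.5541 0.1146 0.2537] clampyaw 0.15 w 0.0597 F [-0.8 -0.2 -1.2] tip 0.1734
slide [221.2  66.2  76.5] spin 0.26
t 15.88 pos [0.5533 0.1145 0.2516] clampyaw 0.15 w 0.0594 F [-0.3 -0.1 -1.4] tip 0.1734
slide [-266.8  -38.    -0.4] spin 0.1
```

View pics/g4.png

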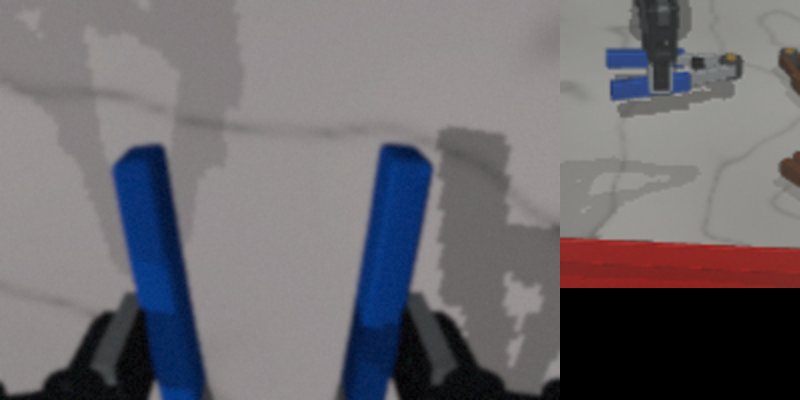

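A is held level and still open. Carrying it to the red tray.

Emit:
{"fn": "servo_tool", "kwargs": {"slide": [[-20, -3, 0], [-55, -8, 0], [-95, -14, 0], [-135, -20, 0], [-175, -25, 0], [-215, -31, 0], [-245, -36, 0], [-267, -38, 0], [-267, -38, 0], [-267, -38, 0], [-267, -38, 0]], "spin": [0.04, 0.08, 0.12, 0.15, 0.15, 0.15, 0.15, 0.15, 0.15, 0.15, 0.15], "grip": [0.6, 0.6, 0.6, 0.6, 0.6, 0.6, 0.6, 0.6, 0.6, 0.6, 0.6]}}

```text
time: 16.8
ee_pos: [0.5508, 0.3834, 0.25]
eef_rot: [[0.0, -1.0, -0.003], [-1.0, -0.0, -0.002], [0.002, 0.003, -1.0]]
wrist_force: [0.0, 0.3, -0.8]
gripper_width: 0.0596
```

```bash
python3 go.py 0.551 .384 .182 0; python3 look.py g5.png 315 285
```

```text
t 16.8 pos [0.5508 0.3834 0.25  ] clampyaw 0.0 w 0.0596 F [ 0.   0.3 -0.8] tip 0.1734
slide [-0.7 -0.4 68. ] spin 0.0
t 16.8 pos [0.5508 0.3834 0.25  ] clampyaw 0.0 w 0.0596 F [ 0.   0.3 -0.8] tip 0.1734
slide [497.3  28.6  74. ] spin 0.11
```

View pics/g5.png

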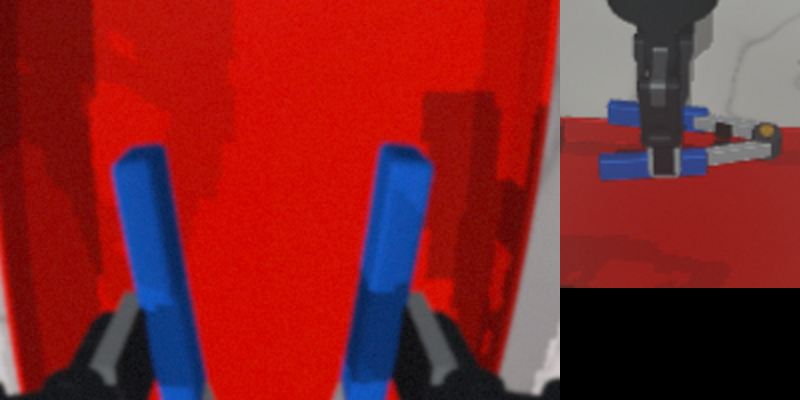

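Clamp A is over the tray, clear of the walls. Contact is expected at TCP z ≈ 0.178.

Emit:
{"fn": "servo_tool", "kwargs": {"slide": [[0, 0, 20], [0, 0, 40], [0, 0, 58], [0, 0, 65], [0, 0, 68], [0, 0, 70], [0, 0, 70]], "spin": [0, 0, 0, 0, 0, 0, 0], "grip": [0.6, 0.6, 0.6, 0.6, 0.6, 0.6, 0.6]}}

```text
time: 17.48
ee_pos: [0.5519, 0.3837, 0.182]
eef_rot: [[-0.001, -1.0, 0.001], [-1.0, 0.001, 0.0], [-0.0, -0.001, -1.0]]
wrist_force: [-0.9, 0.2, -1.5]
gripper_width: 0.0595
```

Emit:
{"fn": "servo_tool", "kwargs": {"slide": [[0, 0, 1], [0, 0, 2], [0, 0, 3], [0, 0, 3]], "spin": [0, 0, 0, 0], "grip": [0.6, 0.6, 0.6, 0.6]}}

```text
time: 17.82
ee_pos: [0.5514, 0.3842, 0.1789]
eef_rot: [[-0.0, -1.0, 0.001], [-1.0, 0.0, 0.0], [-0.0, -0.001, -1.0]]
wrist_force: [0.4, -0.1, -1.4]
gripper_width: 0.0596
```

Emit:
{"fn": "servo_tool", "kwargs": {"slide": [[0, 0, 1], [0, 0, 2], [0, 0, 2], [0, 0, 2]], "spin": [0, 0, 0, 0], "grip": [0.6, 0.6, 0.6, 0.6]}}

```text
time: 18.15
ee_pos: [0.5514, 0.3843, 0.1783]
eef_rot: [[0.0, -1.0, 0.001], [-1.0, -0.0, 0.0], [-0.0, -0.001, -1.0]]
wrist_force: [-3.0, -1.1, 6.8]
gripper_width: 0.0596
```

Contact (6.8 N, TCP z = 0.178, as predicted). Releasing.

Emit:
{"fn": "servo_tool", "kwargs": {"slide": [[0, 0, 0], [0, 0, 0], [0, 0, 0], [0, 0, 0], [0, 0, 0], [0, 0, 0], [0, 0, -10], [0, 0, -40], [0, 0, -80], [0, 0, -120], [0, 0, -120], [0, 0, -120]], "spin": [0, 0, 0, 0, 0, 0, 0, 0, 0, 0, 0, 0], "grip": [0.3, 0.2, 0.1, 0, 0, 0, 0, 0, 0, 0, 0, 0]}}

```text
time: 19.15
ee_pos: [0.5524, 0.3846, 0.3007]
eef_rot: [[-0.0, -1.0, 0.007], [-1.0, 0.0, 0.003], [-0.003, -0.007, -1.0]]
wrist_force: [-0.0, 0.2, 0.9]
gripper_width: 0.0858
```

```bash
python3 meas.py m6.png .022
python3 - <<'E'
import cv2,numpy as np;from bench import bot
a=bot.camera('top')['color'];w=cv2.imread('pics/m6.png')
o=np.zeros((600,640,3),np.uint8);o[:330]=w[:330];o[330:]=a[100:370,:,::-1]
cv2.imwrite('pics/fin.png',o)
E
python3 go.py .5 0 .3 0
```

```text
[349. 187.] ctr [0.5614 0.3597] size [0.0102 0.0741] yaw -0.106
[287. 187.] ctr [0.5613 0.4109] size [0.074 0.01 ] yaw 0.109
t 19.25 pos [0.5509 0.3839 0.2965] clampyaw -0.0 w 0.0855 F [ 0.1  1.1 -0.7] tip 0.1734
slide [383.9  50.8  -3.3] spin -0.0
```

View pics/fin.png

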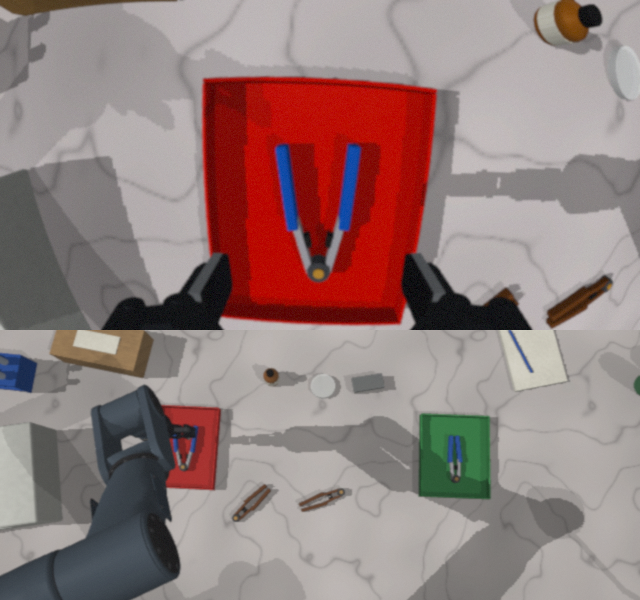

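The open clamp lies flat in the red tray, pivot at (318,271). The shut one is in the green tray, pivot at (456,478). The bottle, dish and slide box look unmoved, and the gripper is clear.

```bash
python3 -c "
from bench import bot
print(bot.finish_job())"
```

```text
the job is handed in; nothing more can be done
None
```

Both clamps are sorted, and I handed the job in at about 19 s of the 54 s allowed.

- **Squeeze test:** I squeezed both clamps before moving either one. The right-hand clamp, nearer the green tray, closed to a 31 mm finger opening, so it is free. The left-hand one stopped the fingers at 58–60 mm and its angle did not change, so it is seized.
- **Placing:** I laid the free clamp, shut, in the green tray first, then the seized one in the red tray. I lowered each until the wrist force rose to about 6–7 N before letting go.
- **Last checks:** The final pictures show both clamps flat and well clear of the tray walls, one shut and one still open. The bottle, slide box and dish look unmoved in the top view, and the gripper was open about 0.3 m up, touching nothing.
- **Disagreement:** The gripper read 31 mm on the shut clamp where the description says 34 mm. I still take it as fully shut, because more closing did not reduce it and the handle angle changed by about 0.37 rad, within the stated 0.30–0.38 starting opening.

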